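Tare the glass-shop scale for an empty bowl

TASK

Stand the empty yellow bowl upright in the middle of the scale's round steel pan and let go of it. Then zero the scale: turn its blue knob until the white mark on the knob points at the middle of the red pointer, pressing the knob down while you turn, because the light scale would otherwise spin on the counter. Leave the scale where it stands and do not disturb the mug or the candlesticks.

Things in the scene. Friction and masses are not known exactly. Their poses are not given: they have to be found in the camera images.
- scale: White, light (0.36 kg), free-standing scale on four slick feet, 130 mm (own x) by 260 mm (own y), housing top at 42 mm. Origin: centre of its underside on the counter. At own y = -70 mm: grey round dial (radius 56 mm, top at 60 mm) with the blue knob above its centre; at own y = +70 mm: round steel pan. Own x: where the pointer points with the pan empty.
- bowl: Empty round yellow bowl, 104 mm across the rim, 50 mm high, foot 72 mm across, wall 8 mm thick (wall slopes slightly: outer radius 48 mm at 20 mm height, 52 mm at the rim); mass 0.12 to 0.20 kg, differs each time. Origin: centre of its underside; z up. Can be pinched across the rim wall from above.
- pan_center (a point): Centre of the upper face of the round steel pan (radius 60 mm), 56 mm above the counter when empty, z up. The pan is sprung and sinks under weight, 3 to 5 mm under the bowl (7.5 mm at most).
- pointer (a joint): Angle of the red pointer, rad: 0 with an empty pan, growing clockwise seen from above with the weight on the pan; 0.65 to 1.15 with the bowl on it. It settles within about 1 s. Not to be touched.
- pointer_tip (a point): Middle of the flat red pointer tab (18 mm long, 11 mm wide) on the dial, 47 mm from the knob's axis, 63 mm above the counter. Its x axis points outward from the knob's axis, the direction the pointer shows.
- knob (a joint): Angle of the blue knob, rad: at 0 its white mark points along the scale's own x; grows clockwise seen from above; range -0.6 to 2.0, starts between -0.25 and 0.25. Stiff: 0.42 N m to turn, so grip it firmly (about 30 N), stays where it is left. The scale is zeroed when this equals the value of joint pointer.
- knob_grip (a point): Point on the axis of the blue knob, 94 mm above the counter, a good height to grip. The knob is a round cylinder 60 mm in diameter (can be gripped across at any angle), 42 mm tall, from 68 to 110 mm above the counter. Its x axis points along the white mark on the knob, z up.
- stem (a joint): How far the knob is pressed down, m: 0 to 0.008, against a spring of 2 N per mm (1.4 N preload), so 6 mm takes about 13 N; springs back when released. Unpressed, the scale slides round on its slick feet before the stiff knob turns; with 10 N or more on the knob it stays put (13 N is comfortable). The knob turns at any height.
- mug: Smoke-grey glass mug, 80 mm across, 85 mm tall, handle at own +y reaching 77 mm from the axis; bystander. Origin: centre of its underside.
- candlestick_tall: Blue glass candlestick, 190 mm tall, foot 94 mm across; bystander. Origin: centre of its underside.
- candlestick_short: Pink glass candlestick, 85 mm tall, foot 94 mm across; bystander. Origin: centre of its underside.
Mind the look-alikes: they are no part of the job. Of the things like the bowl, leave any that is pink or purple; of the rest the larger one is meant.

How it is judged:
By the outcome, as a careful person would: the job done as asked, in the order asked, and still so for the second after the job is handed in, with the robot touching nothing.
It also fails if it takes over 59 s, if anything falls off the work surface, if the arm or the gripper's body presses on something with over 40 N, if the wrist force passes 120 N, or if a joint passes its speed limit or range.

ROBOT

A 6-joint arm with a two-finger parallel gripper is mounted at the origin on the work surface. World frame = base frame: x ahead of the robot, y to its left, z up, the work surface at z = 0. Lengths are in m, angles in rad, forces in N, time in s.
With the tool pointing down it reaches from about 0.275 to 0.825 m from the base axis. Payload 4.9 kg.
Tool frame: the origin (TCP) lies between the finger pads; the fingertips stand 11 mm ahead of it and the grasp point (between the pads) lies 8 mm behind it; z points along the fingers, y is the line along which they close (so a half turn about z gives the same grasp; the last joint's range is limited). The gripper opens to 85 mm and grips with 20 to 120 N. Pads are 22 mm wide; open, the fingers measure 114 mm over their backs; the gripper's body (76 mm by 85 mm) begins 54 mm behind the grasp point. The pads swing forward as they close: fully open they stand 13 mm farther back than shut.
Start: joints at [-1.372, 0.326, -0.193, 1.052, 0, 1.437], TCP at [0.18, -0.52, 0.242] pointing down, gripper open.
Joint ranges: [-2.65, 2.65], [-0.97, 1.79], [-1.3, 1.35], [-1.93, 2.1], [-1.47, 1.37], [-3.14, 3.14]. Speed limits (rad/s): [2.57, 2.57, 3.14, 3.14, 3.14, 3.14].

INTERFACE

Orientations are given as a rotation vector (axis times angle).
In Python, from rig import r, inverse_kinematics, telemetry, vision, order gives the robot as it stands. Calls block until the motion is done:
- r.move_pose(position, orientation): joint-space move of the TCP to a pose.
- r.movel(position, attitude=None, feed=0.15, contact_N=None): straight line of the TCP; attitude=None keeps the orientation; feed is the mean speed in m/s. With contact_N (N) it stops when the force on the tool has changed by that much, and returns True; else False.
- r.set_joints(angles): joint-space move.
- r.move_gripper(opening, force=None): opening from 0.0 (shut) to 1.0 (fully open); force is the grip in N (None keeps the last); returns when the fingers have stopped.
- r.wait(seconds).
- inverse_kinematics(position, orientation): joint angles nearest the present ones, or None.
- telemetry.get_obs(): the state.
- vision.grab_frame(name): name is "side" or "top" or "wrist"; returns a dict with "pixels" (400x640x3 uint8, blue, green, red), "camera_matrix" (3x3 intrinsics, pixels), "xyz" and "orientation" of the camera in the world; the wrist camera has in their place "hand_eye" (4x4, takes a point from camera to tool coordinates, whose origin is the TCP and whose axes are the flange's). Camera axes: x right, y up, looking along -z (the intrinsics and any distortion apply to the point x, -y, -z); pixel columns grow to the right and rows downward; lengths in m; the calibration is good to about 2 mm. A picture is of the moment at which its call begins: read the wrist's pose just before it. There is no depth.
A pose or a line that the arm cannot do raises r.PlanningError and nothing moves.
- order.close_job(): hands the job in; it is judged then, once.
Trained networks look in a picture, given as the dict that the camera call returned (one of the last four; its "shot" number tells which), for a name from the list of things; names that differ only in an ending like _2 or _b are one class to them, and where a whole thing is asked for, a point or a joint stands for the part that bears it (a point fixed in the world has none). Each returns a list of dicts, best first, with "confidence" (0 to 1); they miss things now and then, are a little off and sometimes report something else, mostly with a low value. They report only what shows in the picture. A call takes as long as a camera call. They do not tell look-alikes from the thing itself.
- vision.recognise(picture, name): "rect" ([left, top, right, bottom] in pixels, round what is visible of it).
- vision.spot_point(picture, name): "point" ([column, row] in pixels: a listed point, or the origin of a listed thing).
The state is a dict: "time_s": time; "qpos": joint angles; "joint_vel": joint speeds; "effort": joint torques, N m; "ee_pos": TCP position; "orientation": TCP orientation; "contact_force": force on the tool from outside, world axes, zero at the start; "moment": the same for the moment, N m; "gripper_width": opening from 0.0 (shut) to 1.0 (fully open); "gripper_force": force on a finger pad.
Only numpy, scipy, OpenCV 4.12 (cv2) and the standard library are available. Lean on these libraries where they do the work, as an engineer would, in place of code of your own. Each camera call takes 0.05 s, during which the arm holds its last target. There are 200 camera calls.

## Working session

There is one attempt and no reset: what is moved stays moved. The work goes in short steps, each a Python script; the robot and the scene stay as the last script left them, time stands still between calls to the robot, and variables do not carry over. Pictures are saved under pics/ and viewed, at most 10 in all, crops included, and the job is handed in when it is done.

```bash
ls; mkdir -p pics; cat > h.py <<'E'
import numpy as np, cv2
from rig import r, inverse_kinematics, telemetry, vision, order
from scipy.spatial.transform import Rotation as R
def rot(o):
    o=np.array(o,float)
    return o if o.shape==(3,3) else R.from_rotvec(o).as_matrix() if o.size==3 else R.from_quat(o).as_matrix()
def grab(n):
    s=telemetry.get_obs(); f=vision.grab_frame(n)
    if n=="wrist":
        T=np.eye(4);T[:3,:3]=rot(s["orientation"]);T[:3,3]=s["ee_pos"]
        M=T@np.array(f["hand_eye"]); f["C"],f["Rc"]=M[:3,3],M[:3,:3]
    else: f["C"],f["Rc"]=np.array(f["xyz"]),rot(f["orientation"])
    return f
def ray(f,p):
    d=f.get("distortion"); 
    u=cv2.undistortPoints(np.array([[p]],float),np.array(f["camera_matrix"]),None if d is None else np.array(d))[0,0]
    return f["Rc"]@np.array([u[0],-u[1],-1])
def at_z(f,p,z):
    d=ray(f,p); return f["C"]+d*(z-f["C"][2])/d[2]
def proj(f,P):
    q=f["Rc"].T@(np.array(P)-f["C"]); K=np.array(f["camera_matrix"])
    v=K@np.array([q[0],-q[1],-q[2]]); return v[:2]/v[2]
def down(yaw): # tool z down, tool y axis at angle yaw in the world
    y=np.array([np.cos(yaw),np.sin(yaw),0]);z=np.array([0,0,-1.])
    return R.from_matrix(np.c_[np.cross(y,z),y,z]).as_rotvec()
E
python3 - <<'E'
from h import *
im=[]
Z=dict(scale=0,bowl=0,pan_center=.056,pointer_tip=.063,knob_grip=.094,mug=0,candlestick_tall=0,candlestick_short=0)
for n in("top","side"):
    f=grab(n); im.append(f["pixels"]); print(n,[k for k in f if k!='pixels'],f["C"],np.array(f["camera_matrix"]).round(1).tolist(), f.get("distortion"))
    for k,z in Z.items():
        for d in vision.spot_point(f,k)[:3]: print(k,round(d["confidence"],2),np.round(d["point"]),at_z(f,d["point"],z).round(4)[:2])
    cv2.imwrite(f"pics/{n}.png",f["pixels"])
s=telemetry.get_obs();print(s["time_s"],s["orientation"])
E
```

```text
pics
top ['camera_matrix', 'xyz', 'orientation', 'shot', 'C', 'Rc'] [0.43679503 0.11923424 1.4546516 ] [[410.8, 0.0, 321.8], [0.0, 410.8, 202.1], [0.0, 0.0, 1.0]] None
scale 0.75 [273. 159.] [0.7456 0.27  ]
scale 0.56 [349. 218.] [0.5271 0.0025]
bowl 0.86 [215. 220.] [0.5314 0.4765]
bowl 0.86 [231. 256.] [0.4019 0.4199]
bowl 0.84 [190. 188.] [0.6462 0.5687]
pan_center 0.85 [335. 223.] [0.5089 0.0559]
pointer_tip 0.42 [443. 236.] [ 0.4571 -0.3096]
mug 0.84 [438. 234.] [ 0.4648 -0.3108]
mug 0.17 [337. 224.] [0.5067 0.0471]
candlestick_tall 0.83 [270. 162.] [0.7341 0.2823]
candlestick_short 0.84 [384. 150.] [ 0.7717 -0.1305]
side ['camera_matrix', 'xyz', 'orientation', 'shot', 'C', 'Rc'] [ 0.48617631 -0.69070047  0.82657349] [[392.9, 0.0, 316.3], [0.0, 392.9, 194.5], [0.0, 0.0, 1.0]] None
scale 0.61 [295. 244.] [0.5283 0.0025]
bowl 0.89 [291. 169.] [0.5492 0.3223]
bowl 0.84 [241. 155.] [0.3849 0.4243]
bowl 0.77 [312. 126.] [0.6519 0.5728]
pan_center 0.87 [285. 217.] [0.5089 0.0518]
pointer_tip 0.58 [283. 215.] [0.5041 0.0552]
pointer_tip 0.5 [326. 248.] [ 0.5993 -0.0751]
pointer_tip 0.26 [296. 248.] [ 0.5262 -0.0658]
knob_grip 0.7 [308. 242.] [ 0.5556 -0.0764]
mug 0.65 [281. 366.] [ 0.4654 -0.3255]
candlestick_tall 0.96 [348. 173.] [0.7325 0.2765]
candlestick_short 0.85 [393. 277.] [ 0.7629 -0.1392]
0.9 [ 3.09819017e+00  5.20357528e-01 -5.39076316e-05]
```

View pics/top.png

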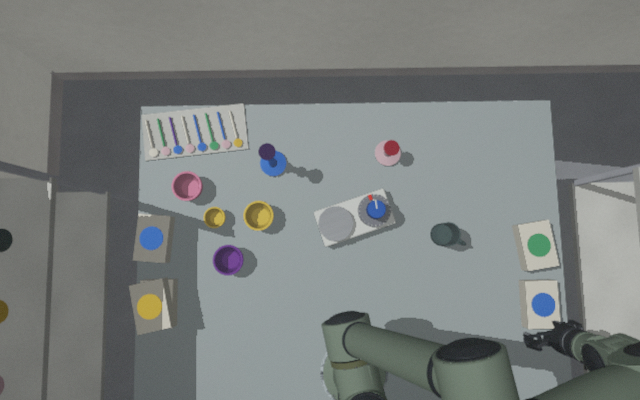

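View pics/side.png

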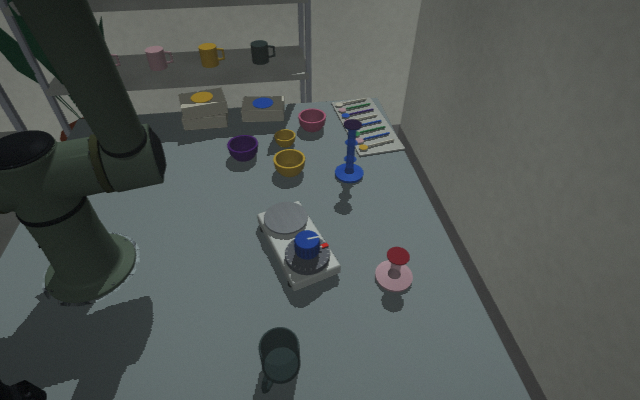

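```bash
python3 - <<'E'
from h import *
f=grab("top")
for d in vision.recognise(f,"bowl"): print(d)
r.move_pose([.50,-.02,.36],down(np.pi/2)); s=telemetry.get_obs();print(s["time_s"],s["qpos"])
f=grab("wrist"); cv2.imwrite("pics/w1.png",f["pixels"]); print(f["hand_eye"],f["C"])
for k,z in dict(pan_center=.056,pointer_tip=.063,knob_grip=.094,scale=0).items():
    for d in vision.spot_point(f,k)[:2]: print(k,round(d["confidence"],2),np.round(d["point"]),at_z(f,d["point"],z).round(4)[:2])
r.move_pose([.50,.30,.36],down(np.pi/2))
f=grab("wrist"); cv2.imwrite("pics/w2.png",f["pixels"])
for d in vision.spot_point(f,"bowl")[:3]: print("bowl",round(d["confidence"],2),np.round(d["point"]),at_z(f,d["point"],0).round(4)[:2])
cv2.imwrite("pics/w12.png",cv2.resize(np.hstack([cv2.imread("pics/w1.png"),f["pixels"]]),(800,250),interpolation=cv2.INTER_AREA))
print(telemetry.get_obs()["time_s"])
hsv=cv2.cvtColor(f["pixels"],cv2.COLOR_BGR2HSV)
m=cv2.inRange(hsv,(18,110,60),(35,255,255))
for c in cv2.findContours(m,cv2.RETR_EXTERNAL,cv2.CHAIN_APPROX_NONE)[0]:
    if cv2.contourArea(c)>500:
        c=cv2.convexHull(c); P=np.array([at_z(f,p[0].astype(float),.05)[:2] for p in c]); (x,y),rad=cv2.minEnclosingCircle(P.astype(np.float32)); print("rim",x,y,rad,cv2.boundingRect(c))
E
```

```text
{'rect': [200.4, 208.9, 224.2, 228.3], 'confidence': 0.88}
{'rect': [168.9, 172.9, 203.8, 199.0], 'confidence': 0.65}
{'rect': [245.2, 202.4, 273.4, 231.8], 'confidence': 0.63}
{'rect': [214.3, 243.0, 246.0, 277.4], 'confidence': 0.6}
3.1667 [-1.88760721e-01  1.81221779e-01 -8.64745048e-02  1.30341273e+00
 -1.92360147e-04 -1.87423865e-01]
[[-1.44181197e-03  9.63516843e-01  2.67643821e-01  6.73014041e-02]
 [ 9.99998933e-01  1.45174752e-03  1.60763065e-04 -5.69554560e-04]
 [-2.33653333e-04  2.67643768e-01 -9.63517908e-01 -1.31523772e-01]
 [ 0.00000000e+00  0.00000000e+00  0.00000000e+00  1.00000000e+00]] [ 0.43271524 -0.021101    0.49131921]
pan_center 0.65 [387. 167.] [0.5126 0.0547]
pointer_tip 0.65 [291. 230.] [ 0.5934 -0.0654]
pointer_tip 0.42 [514. 298.] [0.6931 0.2343]
knob_grip 0.59 [274. 204.] [ 0.5491 -0.081 ]
scale 0.59 [331. 172.] [ 0.5299 -0.0139]
bowl 0.97 [448. 179.] [0.5408 0.4721]
bowl 0.89 [338. 179.] [0.5414 0.316 ]
bowl 0.88 [416.  70.] [0.3963 0.417 ]
4.7333
rim 0.5335085391998291 0.4638790786266327 0.03750555217266083 (427, 155, 59, 55)
rim 0.5396465063095093 0.31718185544013977 0.051209237426519394 (301, 147, 80, 78)
```

View pics/w12.png

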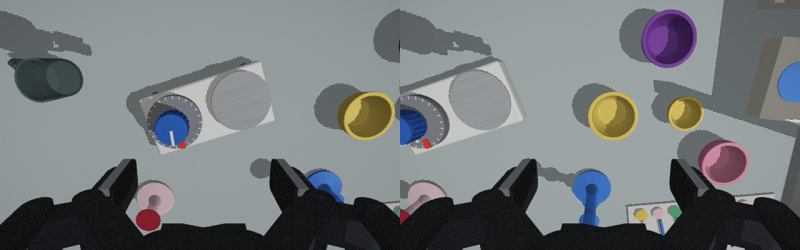

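```bash
cat >> h.py <<'E'
def tilted(az,t):  # tool y horizontal-ish along az, tool z leaning toward az by t
    a=np.array([np.cos(az),np.sin(az),0]);u=np.array([0,0,1.])
    z=-u*np.cos(t)+a*np.sin(t); y=a*np.cos(t)+u*np.sin(t)
    return np.c_[np.cross(y,z),y,z]
T=np.arctan2(4,30)
def wallpose(c,az,zg):  # TCP for pinching the wall on the -az side, grasp point at height zg above underside c
    M=tilted(az,T); g=np.array(c)+[0,0,zg]-np.array([np.cos(az),np.sin(az),0])*(.048+(zg-.02)*4/30-.004)
    return g+M[:,2]*.008, R.from_matrix(M).as_rotvec(), M[:,2]
E
python3 - <<'E'
from h import *
# scale pose from the first wrist picture
img=cv2.imread("pics/w1.png"); f=vision.grab_frame("wrist")
M=np.eye(4);M[:3,:3]=rot(down(np.pi/2));M[:3,3]=[.5,-.02,.36];M=M@np.array(f["hand_eye"]);f["C"],f["Rc"]=M[:3,3],M[:3,:3]
hsv=cv2.cvtColor(img,cv2.COLOR_BGR2HSV)
m=cv2.inRange(hsv,(105,120,40),(125,255,255));m[250:]=0
c=max(cv2.findContours(m,cv2.RETR_EXTERNAL,cv2.CHAIN_APPROX_NONE)[0],key=cv2.contourArea);print("blue",cv2.boundingRect(c))
m=cv2.inRange(hsv,(0,0,185),(180,40,255));m[250:]=0
cs=cv2.findContours(m,cv2.RETR_EXTERNAL,cv2.CHAIN_APPROX_NONE)[0]
c=cv2.convexHull(max(cs,key=cv2.contourArea))
P=np.array([at_z(f,p[0].astype(float),.042)[:2] for p in c]).astype(np.float32)
print("housing",cv2.boundingRect(c),cv2.minAreaRect(P)) 
w=lambda zg,back,c=[.5396,.3172,0]:(lambda p,o,z:(p-z*back,o))(*wallpose(c,0,zg))
r.move_gripper(.4)
p,o=w(.038,.09); r.move_pose(p,o)
f=grab("wrist");cv2.imwrite("pics/w3.png",f["pixels"])
p,o=w(.038,0); print(p,r.movel(p,feed=.1,contact_N=8))
r.move_gripper(0,40); s=telemetry.get_obs();print(s["gripper_width"],s["gripper_force"],s["ee_pos"],s["contact_force"],s["time_s"])
r.movel(np.array(s["ee_pos"])+[0,0,.14],feed=.15)
s=telemetry.get_obs();print(s["gripper_width"],s["gripper_force"],s["contact_force"],s["time_s"])
f=grab("wrist");cv2.imwrite("pics/w4.png",f["pixels"])
g=grab("side");cv2.imwrite("pics/w34.png",cv2.resize(np.hstack([f["pixels"],g["pixels"]]),(800,250),interpolation=cv2.INTER_AREA))
E
```

```text
blue (247, 175, 56, 58)
housing (274, 124, 111, 112) ((0.5319225788116455, -0.019162453711032867), (0.12279707938432693, 0.1203942820429802), 17.740610122680664)
[0.49425731 0.3172     0.03007018] False
0.09534767737479816 39.38189297354256 [0.49491428 0.31766589 0.03091424] [-0.5057489  -0.20137045  4.56177866] 8.2333
0.09408478011204349 38.648688571265666 [ 0.64981631 -0.1185311  -1.81874139] 9.325
```

View pics/w34.png

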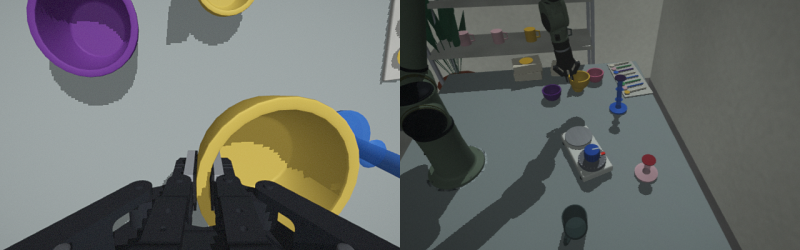

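```bash
python3 - <<'E'
from h import *
def rect(f,img,z,cx,cy,n=400,s=.0005):
    q=np.float32([[0,0],[n,0],[n,n],[0,n]])
    W=[[cx+(a-n/2)*s,cy+(b-n/2)*s,z] for a,b in q]
    return cv2.warpPerspective(img,cv2.getPerspectiveTransform(np.float32([proj(f,w) for w in W]),q),(n,n),flags=cv2.INTER_LINEAR)
f=vision.grab_frame("wrist"); img=cv2.imread("pics/w1.png")
M=np.eye(4);M[:3,:3]=rot(down(np.pi/2));M[:3,3]=[.5,-.02,.36];M=M@np.array(f["hand_eye"]);f["C"],f["Rc"]=M[:3,3],M[:3,:3]
out=[]
for z,cx,cy,rr in((.056,.5095,.0546,120),(.110,.552,-.079,60)):
    w=rect(f,img,z,cx,cy); g=cv2.medianBlur(cv2.cvtColor(w,cv2.COLOR_BGR2GRAY),5)
    h=cv2.HoughCircles(g,cv2.HOUGH_GRADIENT,1,200,param1=60,param2=12,minRadius=rr-6,maxRadius=rr+6)
    if h is not None:
        for a,b,q in h[0][:2]:
            print(z,cx+(a-200)*.0005,cy+(b-200)*.0005,q*.0005); cv2.circle(w,(int(a),int(b)),int(q),(0,0,255),1)
    out.append(w)
cv2.imwrite("pics/rect.png",np.hstack(out))
E
```

```text
0.056 0.50775003 0.05585 0.059400003
0.11 0.55074996 -0.078250006 0.0294
```

View pics/rect.png

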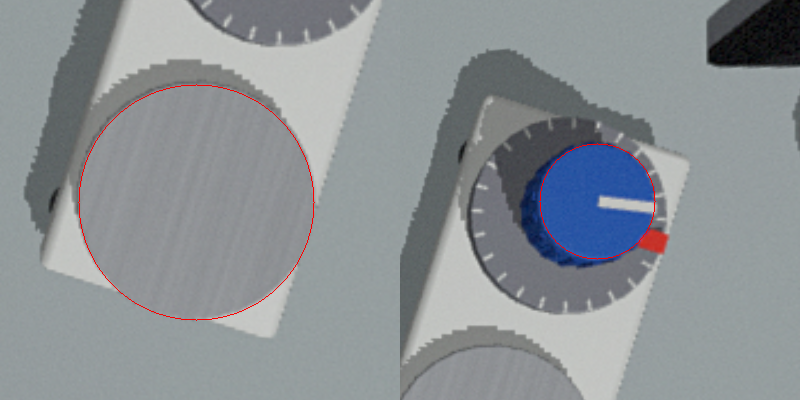

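```bash
python3 - <<'E'
from h import *
az=np.radians(17.8); Mg=tilted(0,T); b=Mg.T@(np.array([.5396,.3172,0])-[.4949,.3176,.0309])
M=tilted(az,T); o=R.from_matrix(M).as_rotvec(); tcp=lambda z:np.array([.5078,.0559,z])-M@b
r.move_pose(tcp(.14),o)
f=grab("wrist")
print(r.movel(tcp(.075),feed=.12), r.movel(tcp(.0535),feed=.03,contact_N=6))
s=telemetry.get_obs();print(s["contact_force"],np.array(s["ee_pos"])-tcp(.0535))
g=grab("side")
r.move_gripper(.3); s=telemetry.get_obs();print(s["gripper_width"],s["time_s"])
p=np.array(s["ee_pos"]); r.movel(p-M[:,2]*.12,feed=.15)
r.move_pose([.47,-.02,.36],down(np.pi/2)); r.move_gripper(1)
f=grab("wrist");print(telemetry.get_obs()["time_s"])
cv2.imwrite("pics/w5.png",f["pixels"])
for k,z in dict(pointer_tip=.063,knob_grip=.094,bowl=.052).items():
    for d in vision.spot_point(f,k)[:2]: print(k,round(d["confidence"],2),np.round(d["point"]),at_z(f,d["point"],z).round(4)[:2])
cv2.imwrite("pics/w5b.png",cv2.resize(np.hstack([g["pixels"],f["pixels"]]),(800,250),interpolation=cv2.INTER_AREA))
E
```

```text
False False
[ 0.64348432 -0.15580842 -0.18374777] [-9.00518496e-05 -5.32694147e-06  6.76773950e-06]
0.2992789522666623 12.5167
15.35
pointer_tip 0.4 [256. 243.] [ 0.5819 -0.1111]
knob_grip 0.71 [275. 225.] [ 0.5462 -0.0805]
bowl 0.91 [384. 188.] [0.5105 0.054 ]
bowl 0.66 [250. 332.] [ 0.7225 -0.1295]
```

View pics/w5b.png

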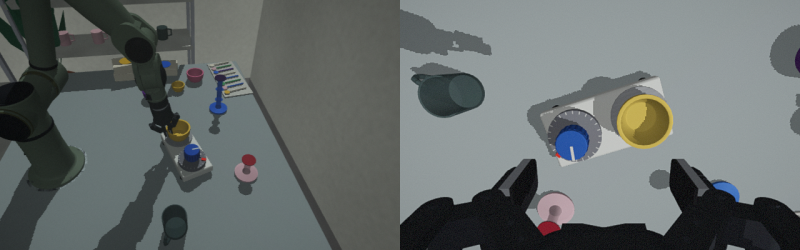

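```bash
cat >> h.py <<'E'
def rect(f,z,cx,cy,n=400,s=.0004):
    q=np.float32([[0,0],[n,0],[n,n],[0,n]])
    W=[[cx+(a-n/2)*s,cy+(b-n/2)*s,z] for a,b in q]
    return cv2.warpPerspective(f["pixels"],cv2.getPerspectiveTransform(np.float32([proj(f,w) for w in W]),q),(n,n))
def measure(f,k,name,s=.0004):
    out=[]
    w=rect(f,.110,*k); g=cv2.medianBlur(cv2.cvtColor(w,cv2.COLOR_BGR2GRAY),5)
    h=cv2.HoughCircles(g,cv2.HOUGH_GRADIENT,1,300,param1=60,param2=12,minRadius=70,maxRadius=80)
    c=np.array(k)
    if h is not None: c=c+(h[0][0][:2]-200)*s; print("knob axis",c,h[0][0][2]*s)
    yy,xx=np.mgrid[:400,:400]; rr=np.hypot(xx-200-(c[0]-k[0])/s,yy-200-(c[1]-k[1])/s)
    hsv=cv2.cvtColor(w,cv2.COLOR_BGR2HSV); m=cv2.inRange(hsv,(0,0,120),(180,80,255)); m[rr>70]=0
    y,x=np.nonzero(m); vx,vy,x0,y0=cv2.fitLine(np.c_[x,y].astype(np.float32),cv2.DIST_HUBER,0,.01,.01).ravel()
    d=np.array([x.mean(),y.mean()])*s-200*s+k-c; 
    if vx*d[0]+vy*d[1]<0: vx,vy=-vx,-vy
    mk=np.arctan2(d[1],d[0]); print("mark",mk,np.arctan2(vy,vx),len(x))
    v=rect(f,.063,*k); hsv=cv2.cvtColor(v,cv2.COLOR_BGR2HSV)
    m=cv2.inRange(hsv,(0,150,70),(8,255,255))|cv2.inRange(hsv,(172,150,70),(180,255,255))
    n,l,st,ce=cv2.connectedComponentsWithStats(m)
    for i in range(1,n):
        if st[i,4]>150:
            p=(ce[i]-200)*s+k; e=p-c; print("red",p,np.hypot(*e),np.arctan2(e[1],e[0]),st[i,2:5])
    cv2.imwrite(name,np.hstack([w,v]))
E
python3 - <<'E'
from h import *
k=(.5507,-.0783)
r.move_pose([*k,.26],down(-np.pi/2-.6)); s=telemetry.get_obs(); print(s["qpos"],s["time_s"])
f=grab("wrist"); measure(f,k,"pics/m1.png")
E
```

```text
[-2.73865074e-01  3.26665828e-01 -1.45375498e-01  1.09854349e+00
  2.34646933e-05 -2.81525870e+00] 17.7333
knob axis [ 0.5505 -0.0797] 0.02912
mark 0.10574661099354135 0.115907304 950
red [ 0.58507898 -0.11137056] 0.0468906208871164 -0.741525296334282 [  49   48 1199]
```

View pics/m1.png

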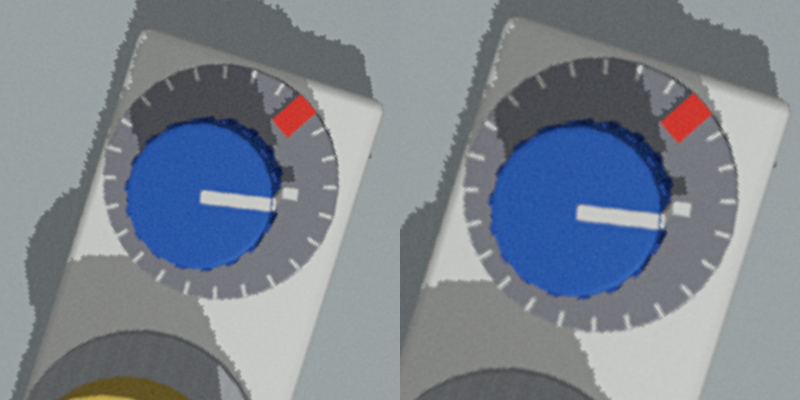

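```bash
cat >> h.py <<'E'
def turn(k,yaw,delta,name):
    r.move_pose([*k,.15],down(yaw)); r.movel([*k,.086],feed=.1,contact_N=15)
    z0=telemetry.get_obs()["contact_force"][2]
    r.move_gripper(0,50); s=telemetry.get_obs(); print("grip",s["gripper_width"],s["gripper_force"],s["contact_force"],s["ee_pos"])
    r.movel([*k,.0797],feed=.03); r.wait(.2); s=telemetry.get_obs(); print("press",s["contact_force"],s["contact_force"][2]-z0)
    q=np.array(s["qpos"]); q=inverse_kinematics([*k,.0797],down(yaw))
    n=max(1,int(np.ceil(abs(delta)/.15)))
    for i in range(1,n+1):
        t=np.array(q,float); t[5]+=delta*i/n; r.set_joints(t)
    r.wait(.2); s=telemetry.get_obs(); print("turned",s["contact_force"],s["moment"],s["ee_pos"],s["time_s"])
    r.move_gripper(1); r.movel([*k,.15],feed=.12); 
    r.move_pose([*k,.26],down(-np.pi/2-.6)); print(telemetry.get_obs()["time_s"])
    f=grab("wrist"); measure(f,k,name)
E
python3 - <<'E'
from h import *
turn((.5506,-.079),-np.pi/2-.6,.855,"pics/m2.png")
E
```

```text
grip 0.6848320966274537 53.652427196502686 [ 0.29220214 -1.48198671  2.78496116] [ 0.55115248 -0.07929485  0.0867134 ]
press [-3.62747544  0.29038499 13.88645772] 13.549637651831842
turned [-4.457048   -2.02905244 13.97466638] [-0.30489484  1.05167949 -0.25022549] [ 0.55034738 -0.079782    0.08109871] 21.8083
23.7667
knob axis [ 0.5508 -0.0792] 0.028679999
mark -0.7451686358976392 -0.7413165 923
red [ 0.58572709 -0.11027893] 0.04675255621839641 -0.7271639363697978 [  51   48 1196]
```

View pics/m2.png

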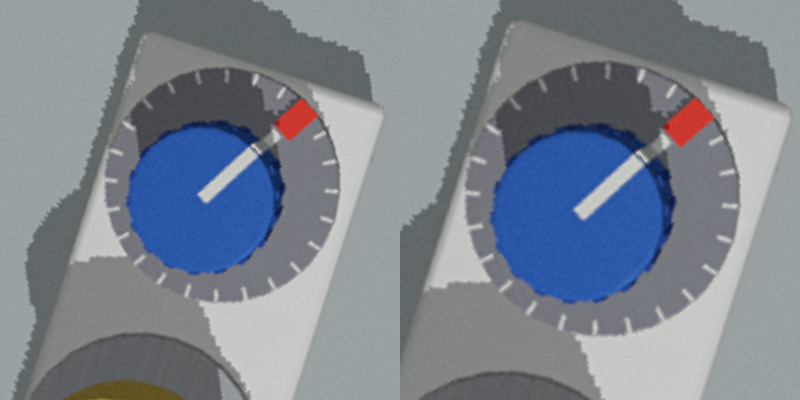

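```bash
cat > v.py <<'E'
from h import *
k=(.5506,-.079)
for i,y in enumerate((-np.pi/2-.6,-np.pi/2-1.5)):
    if i: r.move_pose([*k,.26],down(y))
    f=grab("wrist"); measure(f,k,f"pics/v{i}.png")
    v=cv2.imread(f"pics/v{i}.png")[:,400:]; hsv=cv2.cvtColor(v,cv2.COLOR_BGR2HSV)
    m=cv2.inRange(hsv,(0,150,70),(8,255,255))|cv2.inRange(hsv,(172,150,70),(180,255,255))
    c=max(cv2.findContours(m,cv2.RETR_EXTERNAL,cv2.CHAIN_APPROX_NONE)[0],key=cv2.contourArea)
    print("tab",cv2.minAreaRect(c))
r.move_pose([.45,0,.36],down(np.pi/2)); f=grab("wrist"); print(telemetry.get_obs()["time_s"])
w=rect(f,.102,.5078,.0559); hsv=cv2.cvtColor(w,cv2.COLOR_BGR2HSV); m=cv2.inRange(hsv,(18,110,60),(35,255,255))
c=cv2.convexHull(max(cv2.findContours(m,cv2.RETR_EXTERNAL,cv2.CHAIN_APPROX_NONE)[0],key=cv2.contourArea))
(x,y),q=cv2.minEnclosingCircle(c);print("bowl",.5078+(x-200)*.0004,.0559+(y-200)*.0004,q*.0004)
g=grab("top");cv2.imwrite("pics/end.png",np.hstack([cv2.resize(w,(400,400)),g["pixels"][100:300,150:550].repeat(2,0)[:400,:]]))
for k in("mug","candlestick_tall","candlestick_short"):
    for d in vision.spot_point(g,k)[:1]: print(k,at_z(g,d["point"],0)[:2])
E
python3 v.py
```

```text
knob axis [ 0.5504 -0.0792] 0.02912
mark -0.7277180178084877 -0.7401919 916
red [ 0.58579063 -0.11032854] 0.047132602828162666 -0.7214124835437166 [  50   48 1195]
tab ((287.9037170410156, 121.79086303710938), (27.435239791870117, 44.76972961425781), 48.57633590698242)
knob axis [ 0.5512 -0.0788] 0.02956
mark -0.7828350966818044 -0.73693734 940
red [ 0.58577375 -0.11039065] 0.04683282145581895 -0.7403424806372383 [  49   48 1219]
tab ((287.92755126953125, 121.73103332519531), (28.235464096069336, 44.4293327331543), 48.36646270751953)
26.375
bowl 0.5064000000000001 0.055099999999999996 0.052129498291015625
mug [ 0.45999654 -0.31911482]
candlestick_tall [0.73226645 0.2794    ]
candlestick_short [ 0.76406021 -0.14438344]
```

```bash
python3 -c "
from h import *
print(order.close_job())"
```

```text
the job is handed in; nothing more can be done
None
```

I handed the job in at about 26 s: the bowl stands upright about 1.5 mm from the pan's centre, and the knob's white mark is within about 0.02 rad of the pointer. The scale stayed put to within the 1–2 mm I can measure, and nothing touched the mug or candlesticks; no verdict has come back.

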